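# Clear the tilted board and hold the heat sink flush on it

### The job

A circuit board clamped in the tilting board holder is waiting for its taped heat sink. Take the scraper block, sweep all three loose chips off the sloped board so that they drop to the bench, and put the scraper down on the bench; then pick up the finned heat sink, tilt it to match the slope and press its base flush, centred and square on the bare metal pad with roughly 10 to 20 newtons. Finish while still gripping and pressing it there (the tape needs steady pressure, so do not let go), and leave the cutters, the pink housing and the flux jar alone.

Things in the scene. Friction and masses are not known exactly. Their poses are not given: they have to be found in the camera images.
- pad (a point): Centre of the bare metal pad (66 x 66 mm, level with the face) on the green board. x points up the slope (away from the robot at yaw 0), z out of the face, 10 to 21 degrees off vertical, anew each time; stiffly locked. In this frame the flat face spans x = -65 (lower edge, nearest the robot) to +85 mm, y = +-65 mm; parts up to 10 mm tall stand on it beyond x = +60 mm. 85 mm above the bench.
- holder: The fixed board holder: grey base 130 (x) x 166 (y) x 12 mm, two cheeks (y = +-65 to +-74 mm, up to 89 mm high) carrying the tilting bed with the board between them, black lock knobs out to y = +-97 mm, 54 to 86 mm high. Origin at the centre of its underside; the tilt axis runs along y 70 mm above it and 16 mm under the board face. It does not move when pushed.
- scraper_mid (a point): Centre (half-way up, 27.5 mm above its underside) of the scraper block, standing on the bench. White foot 24 (x) x 104 (y) x 14 mm tall, with a black upright grip rib on top 20 (x) x 72 (y) mm, from 14 to 55 mm above the underside; grip the rib across x. 0.12 kg. The long lower edges of the foot, along y, do the scraping. z up.
- sink_mid (a point): Centre (half-way up, 22 mm above its underside) of the aluminium heat sink. Square base 64 x 64 x 6 mm, on it a block of upright fins 60 (x, along the fins) x 40 (y) mm, from 6 to 44 mm above the underside; grip the fins across y (40 mm) or x (60 mm). 0.14 to 0.26 kg. z up, out of the fins.
- sink_foot (a point): Centre of the underside of the same heat sink (the taped face that goes on the pad), axes as for sink_mid.
- chip0: Loose laminate chip (snapped-off panel tab), 16 x 10 x 6 mm, 10 g, pale tan, lying flat on the sloped board at the start. Origin at the centre of its underside, z normal to its flat side.
- chip1: Loose laminate chip (snapped-off panel tab), 16 x 10 x 6 mm, 10 g, pale tan, lying flat on the sloped board at the start. Origin at the centre of its underside, z normal to its flat side.
- chip2: Loose laminate chip (snapped-off panel tab), 16 x 10 x 6 mm, 10 g, pale tan, lying flat on the sloped board at the start. Origin at the centre of its underside, z normal to its flat side.
- cutters: Bystander: side cutters with blue handles, lying on the bench, 135 x 55 x 14 mm, origin near mid-length on the bench.
- housing: Bystander: pink open plastic camera housing, 60 x 85 x 36 mm, origin at the centre of its underside.
- jar: Bystander: amber flux jar with a white lid, 48 mm across, 65 mm tall, origin at the centre of its underside.
Mind the look-alikes: they are no part of the job. Of the things like the part that bears scraper_mid, leave any that is orange; of the rest the larger one is meant.

How it is judged (in metres and radians):
On the way:
1. all three chips are off the board, down on the bench, while the scraper block is in the gripper (height (world z) of each of chip0, chip1, chip2 below 0.03 m and contact force between the fingers and scraper above 0.5 N), for 0.2 s.
At the end, for the whole second after the job is handed in: The gripped heat sink is pressed on the board with 5 to 35 N, flush within 0.04 rad and 3 mm, centred on the pad within 12 mm each way, square within 0.15 rad (any quarter turn), still; the chips are off the board (below 30 mm) and the scraper lies released on the bench (centre below 40 mm) (height (world z) of each of chip0, chip1, chip2 below 0.03 m and height (world z) of scraper_mid below 0.04 m and contact force between the fingers and scraper below 0.1 N and linear speed of scraper below 0.02 m/s and x of sink_foot in the frame of pad between -0.012 and 0.012 m and y of sink_foot in the frame of pad between -0.012 and 0.012 m and z of sink_foot in the frame of pad below 0.003 m and angle between the z axis of sink_foot and the z axis of pad, either way round below 0.04 rad and (angle between the x axis of sink_foot and the x axis of pad, either way round below 0.15 rad or angle between the x axis of sink_foot and the y axis of pad, either way round below 0.15 rad) and contact force between sink and bed between 5 and 35 N and contact force between the fingers and sink above 2 N and linear speed of sink below 0.01 m/s); the arm keeps its last pose, push and grip.
It fails at once if the cutters, the pink housing or the flux jar pushed more than 25 mm (distance of any of cutters, housing, jar from where it was at the start of the episode above 0.025 m).
It also fails if it takes over 72 s, if anything falls off the work surface, if the arm or the gripper's body presses on something with over 40 N, if the wrist force passes 120 N, or if a joint passes its speed limit or range.

### The arm

A 7-joint arm with a two-finger parallel gripper is mounted at the origin on the work surface. World frame = base frame: x ahead of the robot, y to its left, z up, the work surface at z = 0. Lengths are in mm, angles in rad, forces in N, time in s.
With the tool pointing down it reaches from about 400 to 875 mm from the base axis. Payload 19.3 kg.
Tool frame: the origin (TCP) lies at the very end of the fingers, on their centre line; the grasp point (between the pads) lies 19 mm behind it (grip_point_offset is the z of the grasp point in the tool frame, in mm); z points along the fingers, y is the line along which they close (so a half turn about z gives the same grasp; the last joint's range is limited). The gripper opens to 85 mm and grips with 20 to 120 N. Pads are 22 mm wide; open, the fingers measure 114 mm over their backs; the gripper's body (76 mm by 85 mm) begins 54 mm behind the grasp point. The pads swing forward as they close: fully open they stand 13 mm farther back than shut.
Start: joints at [-1.206, 0.521, -0.036, 1.599, 0.021, 1.021, -0.113], TCP at [263.285, 566.83, 231.291] pointing down, gripper open.
Joint ranges: [-2.91, 2.91], [-0.3, 2.13], [-1.5, 1.42], [0.17, 2.43], [-1.26, 4.41], [0.16, 1.93], [-2.52, 2.52]. Speed limits (rad/s): [1.89, 1.89, 2.39, 2.39, 3.01, 3.01, 3.01].

### API

Orientations are given as a 3x3 rotation matrix whose columns are the frame's x, y, z axes.
In Python, from workcell import movep, movel, goto_joints, open_gripper, clamp, wait, inverse_kinematics, read_state, camera, PlanningError, finish_job, grip_point_offset gives the robot as it stands. Calls block until the motion is done:
- movep(position, orientation): joint-space move of the TCP to a pose.
- movel(position, frame=None, max_speed=150, guard=None): straight line of the TCP; frame=None keeps the orientation; max_speed is the mean speed in mm/s. With guard (N) it stops when the force on the tool has changed by that much, and returns True; else False.
- goto_joints(angles): joint-space move.
- open_gripper() and clamp(): open the fingers fully, or close them until they stop; the grip force is fixed at half the most.
- wait(seconds).
- inverse_kinematics(position, orientation): joint angles nearest the present ones, or None.
- read_state(): the state.
- camera(name): name is "side" or "top" or "wrist"; returns a dict with "image" (420x560x3 uint8, blue, green, red), "range_z" (420x560 float32, mm along the optical axis (not along the pixel's ray), 0 where there is no reading), "fx", "fy", "cx", "cy" (pixels), "dist_coeffs" ([k1, k2, p1, p2, k3] as OpenCV has them; the pictures are not rectified), "cam_to_world" (4x4, takes a point from camera to world coordinates). Camera axes: x right, y up, looking along -z (the intrinsics and any distortion apply to the point x, -y, -z); pixel columns grow to the right and rows downward; lengths in mm; the calibration is good to about 2 mm. A picture is of the moment at which its call begins.
A pose or a line that the arm cannot do raises PlanningError and nothing moves.
- finish_job(): hands the job in; it is judged then, once.
The state is a dict: "time": time; "qpos": joint angles; "qvel": joint speeds; "joint_efforts": joint torques, N m; "eef_pos": TCP position; "tool_rot": TCP orientation; "ft_force": force on the tool from outside, world axes, zero at the start; "torque": the same for the moment, N m; "finger_gap": finger opening in mm; "gripper_force": force on a finger pad.
Only numpy, scipy, OpenCV 4.12 (cv2) and the standard library are available. Lean on these libraries where they do the work, as an engineer would, in place of code of your own. Each camera call takes 0.05 s, during which the arm holds its last target. There are 200 camera calls.

## Working session

There is one attempt and no reset: what is moved stays moved. The work goes in short steps, each a Python script; the robot and the scene stay as the last script left them, time stands still between calls to the robot, and variables do not carry over. Pictures are saved under pics/ and viewed, at most 10 in all, crops included, and the job is handed in when it is done.

```bash
ls; mkdir -p pics; cat > h.py <<'E'
import numpy as np, cv2
from workcell import *
def world(c):
    """per-pixel world points from range_z"""
    h,w=c["range_z"].shape
    u,v=np.meshgrid(np.arange(w,dtype=np.float32),np.arange(h,dtype=np.float32))
    K=np.array([[c["fx"],0,c["cx"]],[0,c["fy"],c["cy"]],[0,0,1]])
    n=cv2.undistortPoints(np.stack([u.ravel(),v.ravel()],1)[:,None],K,np.array(c["dist_coeffs"],float))[:,0]
    z=c["range_z"].ravel()
    P=np.stack([n[:,0]*z,-n[:,1]*z,-z,np.ones_like(z)],1)@np.array(c["cam_to_world"]).T
    P=P[:,:3].reshape(h,w,3); P[c["range_z"]<=0]=np.nan
    return P
E
python3 - <<'E'
from h import *
for n in("top","side"):
    c=camera(n); cv2.imwrite(f"pics/{n}0.png",c["image"]); np.savez(f"{n}0.npz",P=world(c),im=c["image"])
    print(n,np.round(c["cam_to_world"],2).tolist(), (c["range_z"]>0).mean())
s=read_state(); print(s["time"],s["eef_pos"],s["tool_rot"],grip_point_offset)
E
```

```text
pics
top [[-0.01, 0.98, -0.18, 390.81], [-1.0, -0.01, -0.0, -15.94], [-0.01, 0.18, 0.98, 930.27], [0.0, 0.0, 0.0, 1.0]] 0.9962670068027211
side [[0.95, 0.22, -0.22, 307.4], [-0.31, 0.65, -0.69, -802.31], [-0.01, 0.73, 0.69, 847.15], [0.0, 0.0, 0.0, 1.0]] 0.9961479591836735
0.1 [263.18107261 566.57503133 230.77989403] [[-9.06941234e-01  4.21257027e-01 -3.38572771e-04]
 [ 4.21257154e-01  9.06940756e-01 -9.35759067e-04]
 [-8.71296379e-05 -9.91304685e-04 -9.99999505e-01]] -18.700000000000003
```

View pics/top0.png

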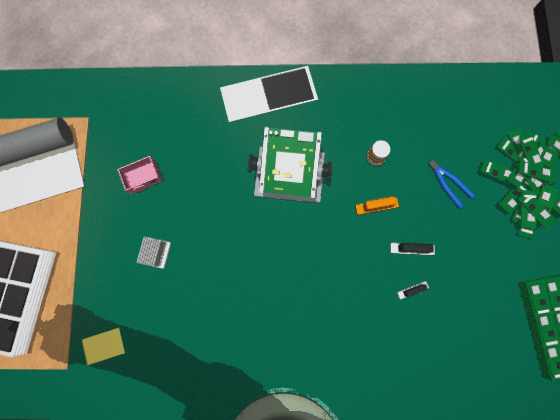

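View pics/side0.png

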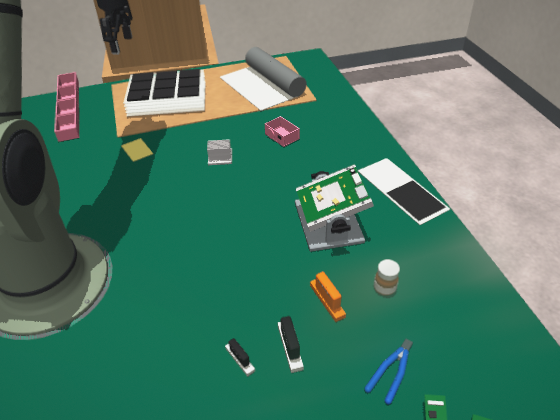

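The top view shows the holder at about (290,165), the sink at (154,252) and the wanted large black and white scraper at (413,248). The small look-alike is at (413,290) and the orange one at (377,205). The jar is at (378,152), the cutters at (452,183), the housing at (139,174), and the chips around (275–305,160–178). The side view agrees.

```bash
python3 - <<'E'
from h import *
d=np.load("top0.npz"); P,im=d["P"],d["im"]; hsv=cv2.cvtColor(im,cv2.COLOR_BGR2HSV)
def rep(n,r,zmin,zmax):
    y0,y1,x0,x1=r; Q=P[y0:y1,x0:x1].reshape(-1,3); m=(Q[:,2]>zmin)&(Q[:,2]<zmax); Q=Q[m]
    rc=cv2.minAreaRect(Q[:,:2].astype(np.float32)); bx=cv2.boxPoints(rc)
    print(n,m.sum(),"rect",np.round(rc[0],1),np.round(rc[1],1),"ang",round(rc[2],1),"zmed",np.round(np.percentile(Q[:,2],[5,50,95]),1))
rep("scr rib",(235,262,383,442),40,70); rep("scr all",(235,262,383,442),8,70)
rep("sink top",(230,275,130,178),30,60); rep("sink all",(230,275,130,178),3,60)
rep("jar",(135,170,362,395),20,80); rep("orange",(190,218,350,405),6,70); rep("small",(278,302,393,435),6,70)
rep("housing",(150,196,112,165),10,60); rep("cutters",(155,212,425,478),5,40)
rep("holder",(120,208,245,335),5,140)
print("bench", np.nanmedian(P[300:340,250:350,2]))
# board plane: fit by pixel area
for nm in("top0","side0"):
    d=np.load(nm+".npz"); P,im=d["P"],d["im"]; hsv=cv2.cvtColor(im,cv2.COLOR_BGR2HSV)
    box=(P[...,0]>480)&(P[...,0]<720)&(abs(P[...,1]+30)<110)&(P[...,2]>55)&(P[...,2]<130)
    white=box&(hsv[...,1]<40)&(hsv[...,2]>200)
    n,l,s,c=cv2.connectedComponentsWithStats(white.astype(np.uint8))
    for i in range(1,n):
        if s[i,4]>30:
            Q=P[l==i]; print(nm,"white",s[i],np.round(np.median(Q,0),1))
    grn=box&(hsv[...,0]>40)&(hsv[...,0]<80)&(hsv[...,1]>150)&(hsv[...,2]>60)
    Q=P[grn|white]; 
    for _ in range(6):
        A=np.c_[Q[:,:2],np.ones(len(Q))]; co=np.linalg.lstsq(A,Q[:,2],rcond=None)[0]; r=Q[:,2]-A@co; Q=Q[abs(r)<max(2,2*r.std())] if len(Q)>100 else Q
    nn=np.array([-co[0],-co[1],1]);nn/=np.linalg.norm(nn); print(nm,"plane",len(Q),nn,"tilt",np.degrees(np.arccos(nn[2])),"dir",np.degrees(np.arctan2(-nn[1],-nn[0])),co, r.std())
    tan=box&(hsv[...,0]>12)&(hsv[...,0]<32)&(hsv[...,1]>40)&(hsv[...,2]>150)
    n,l,s,c=cv2.connectedComponentsWithStats(tan.astype(np.uint8))
    for i in range(1,n):
        if s[i,4]>6: Q=P[l==i]; print("  tan",s[i],np.round(np.median(Q,0),1), "h",np.round(np.median(Q@nn-co[2]*nn[2]),1), np.median(im[l==i],0))
d=np.load("top0.npz")
cv2.imwrite("pics/b.png",np.hstack([cv2.resize(d["im"][115:210,240:340],None,fx=4,fy=4),cv2.resize(np.load("side0.npz")["im"][155:250,285:385],None,fx=4,fy=4)]))
E
```

```text
scr rib 298 rect [ 459.6 -314.2] [71.2 20.9] ang 85.6 zmed [48.9 54.2 57.2]
scr all 484 rect [ 459.5 -314.9] [105.   24.6] ang 86.6 zmed [11.8 52.2 56.8]
sink top 492 rect [458.6 307.8] [41.4 60.3] ang 76.5 zmed [33.9 41.3 45.2]
sink all 743 rect [456.8 299.1] [100.   91.6] ang 50.1 zmed [ 4.  37.5 44.8]
jar 404 rect [ 691.2 -239.3] [45.4 44.6] ang 6.6 zmed [26.1 63.5 67. ]
orange 483 rect [ 576.1 -233.7] [ 46.6 104.2] ang 9.9 zmed [11.3 51.4 56.6]
small 261 rect [ 362.1 -310.5] [17.1 74.5] ang 19.9 zmed [ 8.4 35.9 40.7]
housing 509 rect [648.8 346.5] [64.7 84.9] ang 24.2 zmed [11.7 27.5 36.7]
cutters 555 rect [ 624.2 -418. ] [133.9  49.3] ang 38.2 zmed [ 6.7 11.8 15.2]
holder 4735 rect [687.9 -27.9] [200.4 209.2] ang 83.8 zmed [ 11.   84.2 112.2]
bench -0.41500643645611035
top0 white [280 131  14   6  71] [714.3 -18.6 116.6]
top0 white [298 132  15   9 121] [707.7 -59.1 112.3]
top0 white [259 136   9  57 196] [655.8  37.3  86.9]
top0 white [312 143   8  45 169] [648.3 -82.   88.5]
top0 white [274 152  31  31 723] [646.9 -22.5  86. ]
top0 plane 2463 [-0.33167914  0.03872548  0.942597
[... 371 characters left out ...]
1] [660.4  35.   87.2]
side0 white [352 173   9  10  47] [714.2 -19.2 115.9]
side0 white [311 182  34  29 484] [646.3 -24.8  85.2]
side0 white [355 186  12  12  92] [708.  -60.6 112. ]
side0 white [315 202  48  22 142] [649.4 -84.7  88.3]
side0 plane 1724 [-0.32931146  0.04070721  0.94334346] tilt 19.379151539175147 dir -7.046761793446355 [ 3.49089675e-01 -4.31520554e-02 -1.41790287e+02] 1.2906408227011472
  tan [316 186   6   7  22] [633.6   6.8  84. ] h 4.9 [143.5 223.5 237. ]
  tan [316 194   7   6  26] [626.4 -18.3  83.3] h 5.5 [144.  225.  236.5]
  tan [304 196   2   6   7] [599.1   2.7  66.5] h -0.6 [ 94. 203. 234.]
  tan [332 198   8   6  26] [650.7 -52.5  93.7] h 5.8 [144. 225. 238.]
```

View pics/b.png

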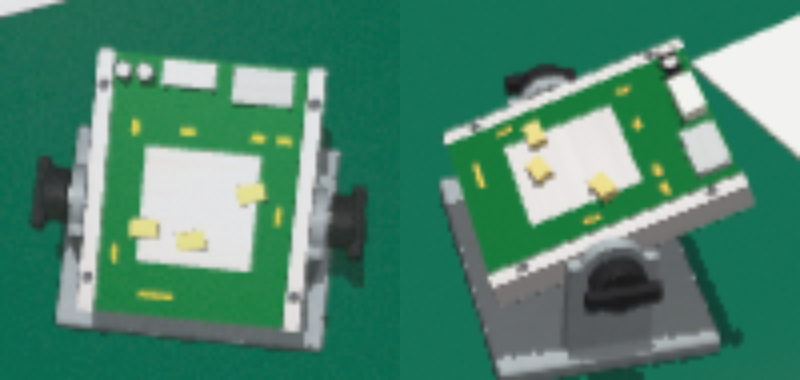

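The crop shows the white pad with three chips on its lower part and right side. The side rails look level with the face and the tall parts sit along the upper edge. Both views put the slope at about 19.4° with a yaw of about -6.8°. Next I compute the pad frame and pick up the scraper.

```bash
cat >> h.py <<'E'
def R_down(yaw):   # tool straight down, closing line (tool y) along world direction yaw
    y=np.array([np.cos(yaw),np.sin(yaw),0]); z=np.array([0,0,-1.]); return np.c_[np.cross(y,z),y,z]
def near(R):       # pick of the two equivalent grasps the one nearest the present orientation
    R2=R@np.diag([-1,-1,1]); T=np.array(read_state()["tool_rot"])
    return R if np.trace(R.T@T)>=np.trace(R2.T@T) else R2
E
python3 - <<'E'
from h import *
res=[];N=[]
for nm,n in(("top0",(-.3317,.0387,.9426)),("side0",(-.3293,.0407,.9433))):
    d=np.load(nm+".npz"); P,im=d["P"],d["im"]; hsv=cv2.cvtColor(im,cv2.COLOR_BGR2HSV)
    n=np.array(n); n/=np.linalg.norm(n); N.append(n)
    m=(np.linalg.norm(P-[647,-23,85],axis=2)<62)&(((hsv[...,1]<40)&(hsv[...,2]>170))|((hsv[...,0]>12)&(hsv[...,0]<32)&(hsv[...,1]<110)&(hsv[...,2]>150)))
    k,l,s,c=cv2.connectedComponentsWithStats(m.astype(np.uint8)); i=1+np.argmax(s[1:,4]); Q=P[l==i]
    ex=np.array([1,0,-n[0]/n[2]]);ex/=np.linalg.norm(ex);ey=np.cross(n,ex); o=np.array([647,-23,85.])
    rc=cv2.minAreaRect(np.c_[(Q-o)@ex,(Q-o)@ey].astype(np.float32)); c=o+rc[0][0]*ex+rc[0][1]*ey+np.median((Q-o)@n)*n
    print(nm,np.round(c,1),np.round(rc[1],1),rc[2]); res.append(c)
n=np.mean(N,0);n/=np.linalg.norm(n); c=np.mean(res,0)
x=np.array([-n[0]*n[2],-n[1]*n[2],1-n[2]**2]);x/=np.linalg.norm(x)
R=np.c_[x,np.cross(n,x),n]; np.savez("pad.npz",c=c,R=R); print(c,R)
for q in([651,-52,94],[633.7,7.5,85],[626.3,-17.8,84]): print(np.round(R.T@(q-c),1))
Rg=np.c_[-R[:,1],x,-n]; Rg=np.c_[np.cross(x,-n),x,-n]
for p,Q in((c+R@[40,0,22],Rg),(c+R@[-75,0,22],Rg),([459.6,-314.4,20],R_down(np.radians(-3.4))),([458.6,307.8,12],R_down(np.radians(76.5)))):
    for S in(Q,Q@np.diag([-1,-1,1])): 
        q=inverse_kinematics(p,S); print(None if q is None else np.round(q,2))
E
```

```text
top0 [644.7 -22.1  85.4] [71.4 65.7] 83.26286315917969
side0 [644.7 -23.   84.8] [75.8 64.9] 83.70487976074219
[644.74048049 -22.53080311  85.14214267] [[ 0.93623804  0.11926377 -0.33050641]
 [-0.11246196  0.99286261  0.0397008 ]
 [ 0.33288232  0.          0.94296838]]
[ 12.1 -28.5   5.1]
[-13.8  28.5   4.7]
[-18.2   2.5   5.2]
[-0.33  0.64  0.36  1.88 -0.44  0.35  0.2 ]
[ 0.11  0.61 -0.26  1.85  0.56  0.41  2.45]
[ 0.06  0.56 -0.25  2.15  1.06  0.24 -1.26]
[-0.04  0.55 -0.11  2.15  0.9   0.18  2.03]
[ 0.31  0.75  0.26  1.92 -0.36  0.51  0.76]
[-0.13  1.06  1.    1.95 -1.2   0.91 -1.66]
[-0.66  0.73 -0.05  1.93  0.07  0.48  0.57]
[-1.03  0.81  0.48  1.95 -0.69  0.55 -1.88]
```

```bash
python3 - <<'E'
from h import *
p=np.array([459.6,-314.4,20]); R=R_down(np.radians(-3.4))
movep(p+[0,0,90],R); print(read_state()["time"])
movel(p,max_speed=120); clamp(); s=read_state(); print(s["time"],s["finger_gap"],s["gripper_force"],s["eef_pos"])
movel(p+[0,0,110],max_speed=200); s=read_state(); print(s["time"],s["finger_gap"],s["ft_force"])
d=np.load("pad.npz"); c,Rp=d["c"],d["R"]; x,n=Rp[:,0],Rp[:,2]
Rg=near(np.c_[np.cross(x,-n),x,-n])
movep(c+Rp@[38,0,80],Rg); s=read_state(); print(s["time"],s["eef_pos"],s["qpos"],s["ft_force"],s["finger_gap"])
for k in("side",):
    C=camera(k); cv2.imwrite("pics/held.png",C["image"])
E
```

```text
3.2833
4.7917 19.371598187585622 58.6379599571228 [ 459.66617518 -314.39909579   20.1542422 ]
5.4917 19.11219231904566 [ 0.68840169  0.14888765 -1.65427619]
6.8083 [653.49668602 -25.30994436 173.02013396] [-0.5673262   0.60194643  0.68990786  1.90802568 -0.70953513  0.49742133
  0.4347729 ] [ 0.21674413 -0.37021149 -1.08605722] 19.23220731581492
```

View pics/held.png

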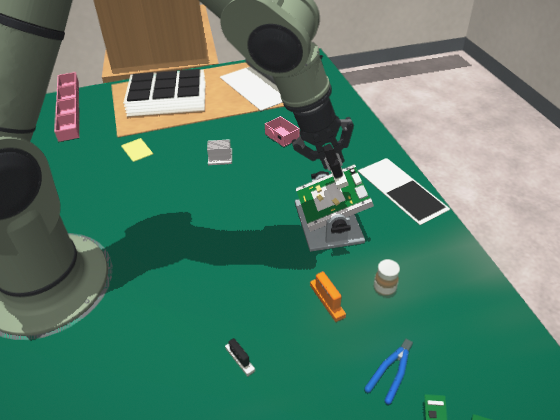

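The scraper is held above the upper board at about (340,175), and the original spot is empty. Next I lower it with a guard, then sweep.

```bash
python3 - <<'E'
from h import *
d=np.load("pad.npz"); c,Rp=d["c"],d["R"]; n=Rp[:,2]
loc=lambda:Rp.T@(np.array(read_state()["eef_pos"])-c)
movel(c+Rp@[38,0,28],max_speed=150)
g=movel(c+Rp@[38,0,15],max_speed=20,guard=3); z=loc()[2]; print(g,loc(),read_state()["ft_force"]@n)
h=z+0.8
movel(c+Rp@[38,0,h],max_speed=20); print(read_state()["ft_force"]@n)
def go(x):
    movel(c+Rp@[x,0,h],max_speed=70); s=read_state(); print(x,s["time"],loc(),s["ft_force"]@Rp,s["finger_gap"])
try: go(-40); go(-78)
except PlanningError as e: print(e)
C=camera("side"); cv2.imwrite("pics/swept.png",C["image"]); 
E
```

```text
True [38.29382007  0.21326066 20.56732368] 9.497898430849409
-1.8823530879592063
-40 9.3333 [-3.95907995e+01 -1.33233955e-02  2.13553788e+01] [-0.08031091 -0.42235799 -1.57121801] 19.270166701825215
-78 10.025 [-7.80799949e+01  4.58635800e-03  2.13861743e+01] [-1.33919888 -0.45189706 -1.76229686] 19.406635294095825
```

View pics/swept.png

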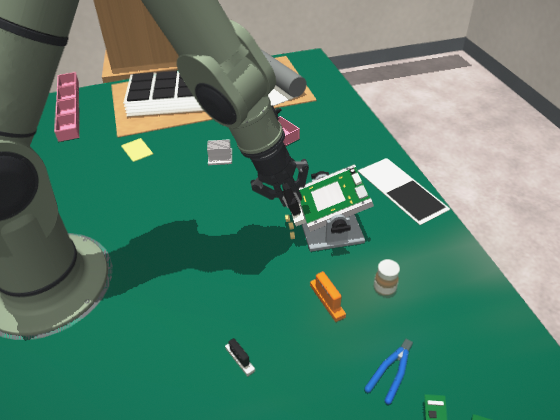

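The pad is bare and the chips are in mid-fall at about (290,228). I wait while holding the scraper, check the chips, then put the scraper back.

```bash
python3 - <<'E'
from h import *
d=np.load("pad.npz"); c,Rp=d["c"],d["R"]
wait(0.4); movel(c+Rp@[-70,0,90],max_speed=200)
C=camera("side"); P=world(C); hsv=cv2.cvtColor(C["image"],cv2.COLOR_BGR2HSV)
m=(hsv[...,0]>12)&(hsv[...,0]<32)&(hsv[...,1]>40)&(hsv[...,1]<130)&(hsv[...,2]>140)&(np.linalg.norm(P[...,:2]-[600,-30],axis=2)<200)
k,l,s,_=cv2.connectedComponentsWithStats(m.astype(np.uint8))
for i in range(1,k):
    if s[i,4]>4: print(s[i],np.round(np.median(P[l==i],0),1))
p=np.array([459.6,-314.4,20]); R=near(R_down(np.radians(-3.4)))
movep(p+[0,0,80],R); g=movel(p+[0,0,-1],max_speed=80,guard=4); s=read_state(); print(g,s["eef_pos"],s["ft_force"],s["time"])
open_gripper(); movel(p+[0,0,120],max_speed=250); wait(.1)
C=camera("top"); P=world(C); cv2.imwrite("pics/put.png",C["image"]); s=read_state(); print(s["time"])
E
```

```text
[205  92   8   4   8] [407.9 -23.8 392.1]
[219 102   4   6   6] [428.7 -11.4 359.1]
[285 216   5   5  16] [560.   15.9   4.2]
[289 223   4   5  17] [561.3 -11.3   4.9]
[290 233   5   5  18] [553.1 -42.9   4.9]
True [ 458.9002513  -314.29474859   20.05496366] [-1.55976441  1.60404451  9.86843606] 13.225
14.6583
```

View pics/put.png

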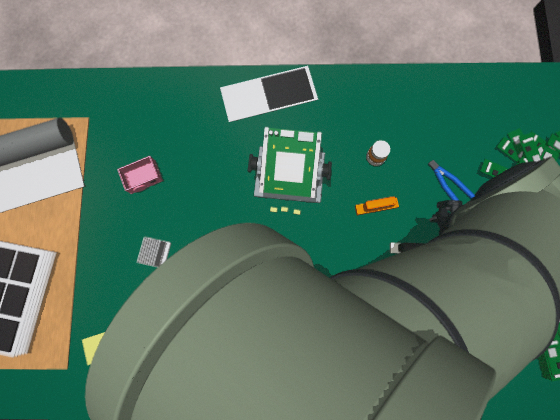

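All three chips lie on the bench (z ≈ 4.5 mm at their tops) and the scraper is back down near (410,248). Next is the sink.

```bash
python3 - <<'E'
from h import *
p=np.array([458.6,307.8,12]); R=near(R_down(np.radians(76.5)))
movep(p+[0,0,120],R); C=camera("top"); P=world(C)
Q=P.reshape(-1,3); m=(np.linalg.norm(Q[:,:2]-[459,-314],axis=1)<70)&(Q[:,2]>6)&(Q[:,2]<70); Q=Q[m]
rc=cv2.minAreaRect(Q[:,:2].astype(np.float32)); print("scraper",rc,np.percentile(Q[:,2],[5,50,95]))
movel(p,max_speed=120); s=read_state(); print(s["time"],s["ft_force"])
clamp(); s=read_state(); print(s["finger_gap"],s["gripper_force"])
f0=s["ft_force"]; movel(p+[0,0,150],max_speed=200); s=read_state(); print(s["time"],s["finger_gap"],s["ft_force"],f0)
d=np.load("pad.npz"); c,Rp=d["c"],d["R"]
Rg=near(np.c_[np.cross(Rp[:,1],-Rp[:,2]),Rp[:,1],-Rp[:,2]])
movep(c+Rp@[0,0,75],Rg); s=read_state(); print(s["time"],Rp.T@(s["eef_pos"]-c),s["qpos"])
P=[]
for k in("side","top"):
    C=camera(k); cv2.imwrite(f"pics/sink_{k}.png",C["image"]); np.savez(f"sink_{k}.npz",P=world(C),im=C["image"])
E
```

```text
scraper ((459.8821105957031, -314.5211486816406), (105.30755615234375, 24.43138313293457), 86.61648559570312) [11.13356563 52.07240475 56.55576245]
18.0833 [-0.41996064  0.10573176  0.33753592]
39.04675399512169 61.34731650352478
19.475 39.04859771686527 [-0.3771758  -0.09247889 -1.68524714] [-1.20518859  0.1107386   8.27771519]
20.8333 [-0.29102411  1.416469   74.81025946] [-0.38789685  0.50829553  0.3802612   1.99666598 -0.34331278  0.35053272
  1.67423006]
```

View pics/sink_side.png

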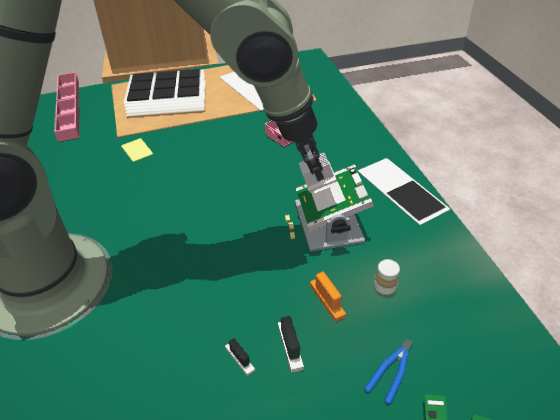

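The sink is held squarely over the pad at about (318,172), and the scraper and bystanders are undisturbed. Next I press it on.

```bash
python3 - <<'E'
from h import *
d=np.load("pad.npz"); c,Rp=d["c"],d["R"]; n=Rp[:,2]
loc=lambda:Rp.T@(np.array(read_state()["eef_pos"])-c)
movel(c+Rp@[0,0,22],max_speed=100); wait(.2); f0=read_state()["ft_force"]@n
g=movel(c+Rp@[0,0,3],max_speed=15,guard=4); wait(.3); print(g,loc(),read_state()["ft_force"]@n-f0)
z=loc()[2]
for i in range(25):
    f=read_state()["ft_force"]@n-f0
    if f>13: break
    z-=0.15 if f>4 else .3
    movel(c+Rp@[0,0,z],max_speed=10); wait(.25)
    print(round(z,2),np.round(loc(),2),round(read_state()["ft_force"]@n-f0,1))
wait(.5); s=read_state(); print(s["time"],s["ft_force"]@Rp-[0,0,f0],s["torque"]@Rp,s["finger_gap"],s["gripper_force"],np.array(s["tool_rot"]).T@Rp)
for k in("side","top"):
    C=camera(k); np.savez(f"end_{k}.npz",P=world(C),im=C["image"])
a,b=np.load("end_top.npz")["im"][110:210,240:340],np.load("end_side.npz")["im"][140:240,285:385]
cv2.imwrite("pics/end.png",cv2.resize(np.hstack([a,b]),None,fx=4,fy=4))
E
```

```text
True [-5.80803158e-03  5.65439825e-03  1.29239804e+01] 13.778601579553976
23.3333 [-1.36171083 -1.09798142 14.40367518] [ 0.30915933  0.52793955 -0.00242063] 38.9792404129982 62.16683506965637 [[-9.99999996e-01  8.94144551e-05  5.71088615e-06]
 [ 8.94150783e-05  9.99999990e-01  1.09218153e-04]
 [-5.70112041e-06  1.09218663e-04 -9.99999994e-01]]
```

View pics/end.png

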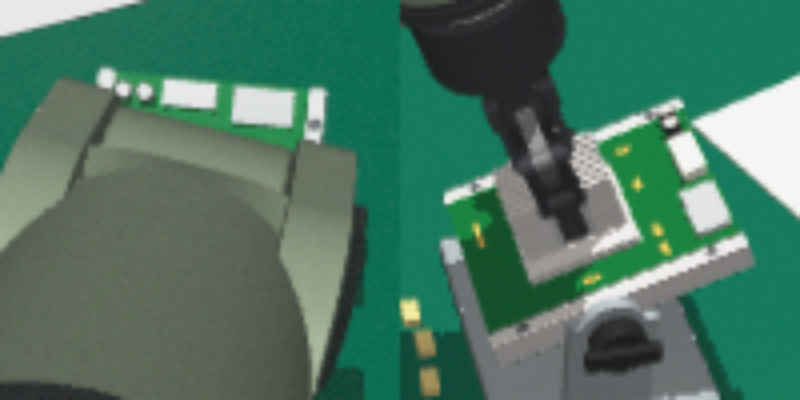

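The side view shows the base covering the pad: its visible corners fall on the earlier pad corners, and the press is steady at 14.4 N. A quick check of base height along its exposed strip confirms whether it is flush.

```bash
python3 - <<'E'
from h import *
d=np.load("pad.npz"); c,Rp=d["c"],d["R"]
D=np.load("end_side.npz"); L=(D["P"]-c)@Rp; q=L.reshape(-1,3)
hsv=cv2.cvtColor(D["im"],cv2.COLOR_BGR2HSV).reshape(-1,3)
for lo in range(-30,30,10):
    m=(q[:,0]>lo)&(q[:,0]<lo+10)&(q[:,1]>-31)&(q[:,1]<-23)&(q[:,2]<12)&(q[:,2]>-5); print(lo,m.sum(),np.round(np.median(q[m,2]),1) if m.any() else None)
m=(hsv[:,1]<60)&(abs(q[:,2]-4)<4)&(abs(q[:,0])<45)&(abs(q[:,1])<45); print(np.percentile(q[m],[1,99],axis=0))
m=(abs(q[:,2]-44)<5)&(abs(q[:,0])<35)&(abs(q[:,1])<25); Q=q[m]; print("fin tops",len(Q),np.median(Q,0),np.linalg.lstsq(np.c_[Q[:,:2],np.ones(len(Q))],Q[:,2],rcond=None)[0])
s=read_state();print(s["ft_force"]@Rp)
E
```

```text
-30 14 4.2
-20 15 5.1
-10 16 5.7
0 9 5.0
10 13 6.1
20 13 5.5
[[-31.97481135 -36.24993689   0.23609533]
 [ 32.60981195  22.0305572    7.89159708]]
fin tops 182 [-14.37121888  -5.35348712  42.07270391] [ 7.61090404e-03 -4.91328786e-03  4.22770204e+01]
[-0.83707096 -1.23429177 11.30725942]
```

```bash
python3 -c "
from h import *
print(finish_job())"
```

```text
the job is handed in; nothing more can be done
None
```

I've handed the job in: the chips are on the bench, the scraper is put down, and the gripper is still pressing the heat sink on the pad at about 14 N. By my camera checks it sits flush, square and centred to within a few millimetres; the hand-in returned no verdict.

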